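Walk a die block round to the fence

TASK

Walk the heavy die block round by pushing at alternate corners with the fingertips, clear of the fence, until one of its two long sides is square to the fence with a clear gap still left between them; then push it straight up so that this long side lies flat against the fence, with neither end sticking out past the end of the fence. Only push: do not grip, lift or tip the block, do not let a corner run into the fence while the block is still askew, do not touch the polished punch on its top, and leave the collar, the cup and the wrench where they are.

Things in the scene. Friction and masses are not known exactly. Their poses are not given: they have to be found in the camera images.
- block: Loose aluminium die block, 95 mm (its x) by 140 mm (its y) by 40 mm high, cored out beneath, about 1 kg, sliding with dry friction (5 to 16 N to push; stops with the push). Origin at the centre of its underside, z up. Long sides at x = +47.5 and -47.5 mm, alike: either may face the fence. It starts 43 to 90 degrees askew, either way, its centre 145 to 165 mm from the fence's face.
- punch: Polished steel round punch, 36 mm across and 14 mm tall, fixed upright on the middle of the block's top, so that its top is 54 mm above the bench. Origin at the centre of its underside. Must not be touched.
- fence: Fixed steel angle bar bolted to the bench on the far side of the block, 250 mm long (its y), its upright 12 mm thick and 50 mm high. Origin at the foot of the middle of its flat working face, which looks back towards the robot; its x axis points out of that face into the bar (away from the block), y runs along it, z up. A bolted foot 8 mm high reaches to 52 mm behind the face.
- collar: Bystander: loose dark steel collar standing on the bench to one side of the work, 42 mm across, 42 mm tall, with a 24 mm bore. Origin at the centre of its underside.
- cup: Bystander: small loose plastic cup on the bench to the other side of the work, 52 mm across the rim, 45 mm tall. Origin at the centre of its underside.
- wrench: Bystander: loose steel wrench about 170 mm long (along its x), lying flat on the bench behind the fence.

How it is judged:
On the way:
1. a long side of the block is square to the fence within 0.15 rad while the gap between them is still over 12 mm (angle between the x axis of block and the x axis of fence, either way round below 0.15 rad and x of block in the frame of fence below -0.0595 m), for 0.2 s.
At the end, for the whole second after the job is handed in: a long side of the block lies flat against the fence (square within 0.035 rad, gap under 3 mm at its middle), its ends within the fence's length (centre within 57 mm of the fence's middle), flat on the bench, at rest (angle between the x axis of block and the x axis of fence, either way round below 0.035 rad and x of block in the frame of fence between -0.0505 and -0.043 m and y of block in the frame of fence between -0.057 and 0.057 m and height (world z) of block below 0.004 m and angle between block's own z axis and vertical below 0.03 rad and linear speed of block below 0.005 m/s); the robot touches nothing.
It fails at once if the block is lifted or tipped (underside's centre over 8 mm up, or over 0.12 rad of tilt) (height (world z) of block above 0.008 m or angle between block's own z axis and vertical above 0.12 rad).
It fails at once if the block runs into the fence while over 0.2 rad out of square (contact force between block and fence above 1 N and angle between the x axis of block and the x axis of fence, either way round above 0.2 rad).
It fails at once if the punch is touched (contact force between any of the fingers, the arm and punch above 0.5 N).
It fails at once if the collar, cup or wrench is moved by over 15 mm (distance of any of collar, cup, wrench from where it was at the start of the episode above 0.015 m).
It also fails if it takes over 72 s, if anything falls off the work surface, if the arm or the gripper's body presses on something with over 40 N, if the wrist force passes 120 N, or if a joint passes its speed limit or range.

ROBOT

A 6-joint arm with a two-finger parallel gripper is mounted at the origin on the work surface. World frame = base frame: x ahead of the robot, y to its left, z up, the work surface at z = 0. Lengths are in m, angles in rad, forces in N, time in s.
With the tool pointing down it reaches from about 0.25 to 0.775 m from the base axis. Payload 4 kg.
Tool frame: the origin (TCP) lies on the centre line of the jaws, within the pads' length; the fingertips stand 8 mm ahead of it and the grasp point (between the pads) lies 11 mm behind it; y points along the fingers, x is the direction in which the jaws open and shut, and the axes are right-handed (so a half turn about y gives the same grasp; the last joint's range is limited). The gripper opens to 94 mm and grips with 3 to 60 N. Pads are 16 mm wide; open, the fingers measure 119 mm over their backs; the gripper's body (75 mm by 177 mm) begins 78 mm behind the grasp point.
Start: joints at [-1.412, 0.087, 1.371, -0, 1.684, -0.103], TCP at [0.142, -0.531, 0.214] pointing down, gripper open.
Joint ranges: [-3.1, 3.1], [-0.76, 2.03], [0.27, 2.55], [-1.08, 4.22], [0.17, 2.65], [-2.57, 2.57]. Speed limits (rad/s): [2.79, 2.79, 3.14, 3.14, 3.14, 3.14].

INTERFACE

Orientations are given as [roll, pitch, yaw] about the fixed x, y, z axes, in that order (R = Rz(yaw) Ry(pitch) Rx(roll)).
In Python, from bench import robot gives the robot as it stands.
- The arm moves only by the tool step_arm, never from a script. Its argument "commands" is a list of rows, each an object with "xyz": the shift along the world's x, y, z in m, a list of three; "twist": the turn, a rotation vector about the world's x, y, z in degrees, a list of three. In form: [{"xyz": [tx, ty, tz], "twist": [ax, ay, az]}, ...]. A call has 1 to 12 rows; each row is the pose to reach, as a shift and turn from the pose commanded when the call began; what a row does not reach only later rows make up. A row lasts 1/12 s, in which the tool goes at most 41.7 mm and 7.16 degrees, less where a joint would pass 70% of its speed; a pose out of reach is approached as far as the arm can. A call with a gripper value outside its range is refused whole. "fingers" is the closure in counts, from 0 (fully open) to 255 (shut), set as the call begins (left out, the last holds). The fingers move at their own pace and stop on an object; the grip force is fixed at half the most. Time passes only in rows, so rows that repeat a pose let the fingers close. It gives the time, the measured TCP pose, the force and the opening at its end, in the units of the state.
- robot.get_obs(): the state, without advancing time (a new reading comes with each control period).
- robot.snapshot(name): name is "scene" or "top" or "wrist"; returns (picture, depth): 384x512x3 uint8, red, green, blue; 384x512 float32, m along the optical axis (not along the pixel's ray), 0 where there is no reading.
- robot.camera_info(name): a dict with "fx", "fy", "cx", "cy" (pixels), "k1" (the pictures are not rectified: a ray, as slopes to the right and down, at radius r is drawn at 1 + k1 r^2 times it, then the intrinsics apply), "R" (3x3) and "t" (3): a world point X has camera coordinates R X + t. Camera axes: x right, y down, z forward; pixel columns grow to the right and rows downward; lengths in m; the calibration is good to about 2 mm. A picture is of the moment at which its call begins: read the wrist's pose just before it. camera_info takes no time and is no camera call; for the wrist camera it gives the pose at the moment of the call.
- robot.close_job(): hands the job in, once; it reports no verdict.
The state is a dict: "time": time; "joint_positions": joint angles; "qvel": joint speeds; "joint_torque": joint torques, N m; "tool_pos": TCP position; "ee_rot": TCP orientation; "wrist_force": force on the tool from outside, world axes, zero at the start; "wrist_torque": the same for the moment, N m; "width": finger opening in m.
Only numpy, scipy, OpenCV 4.12 (cv2) and the standard library are available. Lean on these libraries where they do the work, as an engineer would, in place of code of your own. Each camera call takes 0.05 s, during which the arm holds its last target.

## Working session

There is one attempt and no reset: what is moved stays moved. The work goes in short steps, Python scripts to look and compute and a tool call to move; the robot and the scene stay as the last step left them, time stands still between calls to the robot, and variables do not carry over. Pictures are saved under pics/ and viewed, and the job is handed in when it is done.

Besides the shell and the picture viewer there is one more tool, called after "Emit:" by a JSON object that holds its "name" and its "arguments". step_arm: Moves the arm, as the interface text tells. Its arguments: {"type":"object","properties":{"commands":{"type":"array"},"fingers":{"type":"number"}},"required":["commands"]}

```bash
mkdir -p pics; ls
cat > h.py <<'E'
import numpy as np, cv2
from bench import robot
def snap(n,f):
    im,d=robot.snapshot(n); cv2.imwrite('pics/'+f+'.png',im[:,:,::-1]); np.save('pics/'+f+'.npy',d); return im,d
def ray(n,u,v):
    c=robot.camera_info(n); x=(u-c['cx'])/c['fx']; y=(v-c['cy'])/c['fy']
    xd,yd=x,y
    for _ in range(20):
        r2=x*x+y*y; x=xd/(1+c['k1']*r2); y=yd/(1+c['k1']*r2)
    R=np.array(c['R']);t=np.array(c['t']); return -R.T@t, R.T@np.array([x,y,1.])
def onz(n,u,v,z):
    o,d=ray(n,u,v); s=(z-o[2])/d[2]; return o+s*d
E
python3 - <<'E'
from h import *
o=robot.get_obs();print(o)
for n in('top','scene'):
    snap(n,n+'0'); c=robot.camera_info(n);print(n,{k:np.round(v,3) for k,v in c.items()})
E
```

```text
pics
{'time': 0.0, 'joint_positions': array([-1.41205082e+00,  8.79301075e-02,  1.37224373e+00, -2.07356329e-05,
        1.68357732e+00, -1.03117896e-01]), 'qvel': array([ 0.00046047, -0.00106201,  0.00030321,  0.00026022,  0.00141028,
       -0.00119144]), 'joint_torque': array([ 4.02117030e-04, -3.40176558e+01, -3.02434409e+01,  7.17619085e-02,
        3.28643317e-02, -1.82806825e-04]), 'tool_pos': array([ 0.14228012, -0.53073383,  0.2123231 ]), 'ee_rot': array([-1.57059464,  0.00214916, -1.30893501]), 'wrist_force': array([-0.52280283,  0.79205483, -0.68328264]), 'wrist_torque': array([ 0.01965892,  0.01708705, -0.08515975]), 'width': 0.09397233174844621}
top {'fx': np.float64(429.913), 'fy': np.float64(429.913), 'cx': np.float64(257.1), 'cy': np.float64(198.853), 'k1': np.float64(-0.085), 'R': array([[-0.027, -1.   ,  0.013],
       [-0.992,  0.025, -0.127],
       [ 0.127, -0.017, -0.992]]), 't': array([0.034, 0.645, 1.053])}
scene {'fx': np.float64(489.285), 'fy': np.float64(489.285), 'cx': np.float64(254.834), 'cy': np.float64(183.082), 'k1': np.float64(-0.048), 'R': array([[ 0.697,  0.717, -0.008],
       [ 0.508, -0.501, -0.701],
       [-0.507,  0.484, -0.713]]), 't': array([-0.473, -0.288,  1.438])}
```

View pics/top0.png

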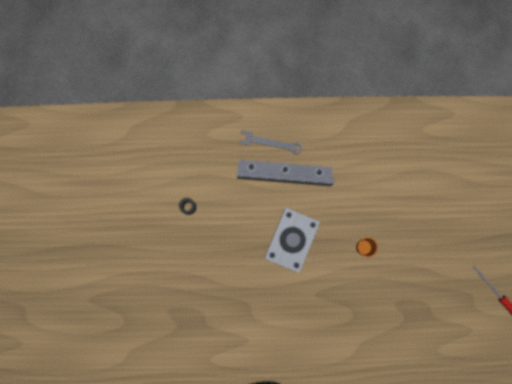

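View pics/scene0.png

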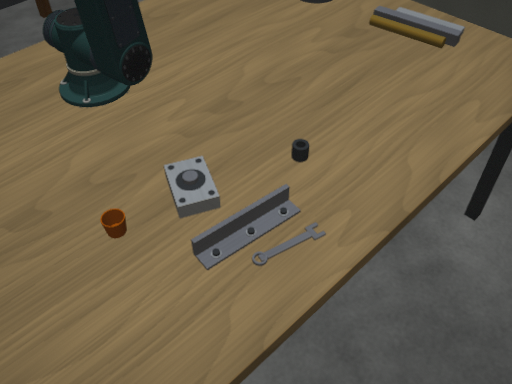

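Run:
```python
from h import *
im=cv2.imread('pics/top0.png')
cv2.imwrite('pics/top0c.png',cv2.resize(im[120:290,170:390],None,fx=3.6,fy=3.5,interpolation=cv2.INTER_CUBIC)[:600])
im=cv2.imread('pics/scene0.png')
cv2.imwrite('pics/scene0c.png',cv2.resize(im[140:290,90:330],None,fx=3.3,fy=3.3,interpolation=cv2.INTER_CUBIC))
```

```text
(no output)
```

View pics/top0c.png

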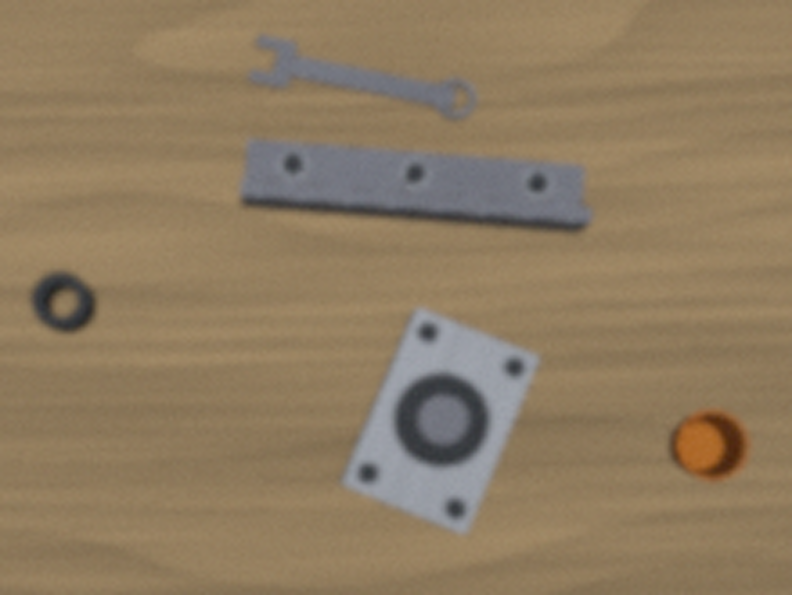

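View pics/scene0c.png

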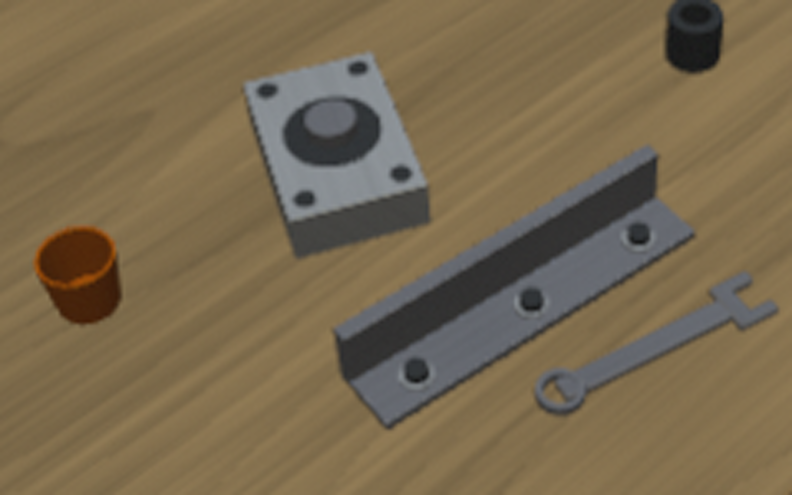

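Run:
```python
from h import *
f=lambda x,y,z: onz('top',170+x/3.6-.36,120+y/3.5-.36,z)
g=lambda x,y,z: onz('scene',90+x/3.3-.36,140+y/3.3-.36,z)
P=[f(*p,.04) for p in [(415,308),(540,355),(467,535),(343,485)]]
Q=[g(*p,.04) for p in [(428,187),(295,220),(246,82),(373,53)]]
print(np.round(P,4),np.mean(P,0)); print(np.round(Q,4),np.mean(Q,0))
for S in(P,Q):
  print([np.linalg.norm(S[i]-S[(i+1)%4]).round(4) for i in range(4)])
print('fence top', f(242,198,.05),f(590,219,.05),'bot',f(242,206,0),f(587,231,0))
print('fence scene face top', g(334,332,.05),g(650,147,.05))
print('collar',f(63,302,.042),'cup',f(709,445,.045),'punch',f(442,418,.054),g(330,118,.054))
print('wrench',f(270,60,0),f(455,98,0))
```

```text
[[ 0.6219 -0.053   0.04  ]
 [ 0.5853 -0.1402  0.04  ]
 [ 0.4577 -0.0837  0.04  ]
 [ 0.4957  0.0015  0.04  ]] [ 0.5401548  -0.06884487  0.04      ]
[[ 0.6246 -0.0548  0.04  ]
 [ 0.586  -0.1358  0.04  ]
 [ 0.458  -0.0797  0.04  ]
 [ 0.4979  0.0037  0.04  ]] [ 0.54162531 -0.06665341  0.04      ]
[np.float64(0.0945), np.float64(0.1395), np.float64(0.0933), np.float64(0.1375)]
[np.float64(0.0897), np.float64(0.1397), np.float64(0.0925), np.float64(0.1396)]
fence top [0.70415706 0.06706357 0.05      ] [ 0.68273111 -0.17868309  0.05      ] bot [0.70712595 0.06866259 0.        ] [ 0.68167092 -0.18592558  0.        ]
fence scene face top [ 0.68200844 -0.17958742  0.05      ] [0.7086591  0.06903052 0.05      ]
collar [0.63233653 0.1950226  0.042     ] cup [ 0.51662899 -0.25584671  0.045     ] punch [ 0.54126154 -0.06787984  0.054     ] [ 0.54032688 -0.0680715   0.054     ]
wrench [0.82065391 0.04540795 0.        ] [ 0.78745991 -0.09203354  0.        ]
```

Emit:
{"name": "step_arm", "arguments": {"commands": [{"xyz":[0.03,0.03,0],"twist":[0,0,-2]},{"xyz":[0.06,0.06,0],"twist":[0,0,-4]},{"xyz":[0.09,0.09,0],"twist":[0,0,-6]},{"xyz":[0.12,0.12,0],"twist":[0,0,-8]},{"xyz":[0.15,0.15,0],"twist":[0,0,-10]},{"xyz":[0.18,0.18,0],"twist":[0,0,-12]},{"xyz":[0.21,0.21,0],"twist":[0,0,-14]},{"xyz":[0.24,0.24,0],"twist":[0,0,-16]},{"xyz":[0.27,0.27,0],"twist":[0,0,-18]},{"xyz":[0.3,0.3,0],"twist":[0,0,-20]},{"xyz":[0.33,0.33,0],"twist":[0,0,-20.7]},{"xyz":[0.35,0.36,0],"twist":[0,0,-20.7]}], "fingers": 255}}

```text
time: 1.1
tool_pos: [0.4921, -0.1718, 0.2128]
ee_rot: [-1.571, -0.0, -1.671]
wrist_force: [-0.0, -0.6, 0.5]
width: 0.0174
```

Emit:
{"name": "step_arm", "arguments": {"commands": [{"xyz":[0.03,0.035,0],"twist":[0,0,0]},{"xyz":[0.06,0.07,0],"twist":[0,0,0]},{"xyz":[0.09,0.105,0],"twist":[0,0,0]},{"xyz":[0.11,0.14,0],"twist":[0,0,0]},{"xyz":[0.123,0.16,-0.02],"twist":[0,0,0]},{"xyz":[0.123,0.16,-0.05],"twist":[0,0,0]},{"xyz":[0.123,0.16,-0.085],"twist":[0,0,0]},{"xyz":[0.123,0.16,-0.12],"twist":[0,0,0]},{"xyz":[0.123,0.16,-0.15],"twist":[0,0,0]},{"xyz":[0.123,0.16,-0.175],"twist":[0,0,0]},{"xyz":[0.123,0.16,-0.19],"twist":[0,0,0]},{"xyz":[0.123,0.16,-0.19],"twist":[0,0,0]}]}}

```text
time: 2.1
tool_pos: [0.6097, -0.0129, 0.0176]
ee_rot: [-1.582, 0.0, -1.67]
wrist_force: [-0.3, -0.7, -1.0]
width: 0.0002
```

Run:
```python
from h import *
print(robot.get_obs())
snap('scene','s1')
im=cv2.imread('pics/s1.png')
cv2.imwrite('pics/s1c.png',cv2.resize(im[60:290,90:350],None,fx=2.5,fy=2.5,interpolation=cv2.INTER_CUBIC))
```

```text
{'time': 2.1, 'joint_positions': array([-1.14031038e-01,  3.38500848e-01,  1.47073913e+00, -8.00554695e-05,
        1.34338184e+00,  1.55621184e+00]), 'qvel': array([-0.00135571, -0.04171429, -0.0659956 ,  0.00063778,  0.03862598,
       -0.00093754]), 'joint_torque': array([-2.05035845e-02, -4.37094712e+01, -2.94097263e+01,  2.00383906e-02,
       -4.39426107e-01,  1.02160349e-03]), 'tool_pos': array([ 0.60969039, -0.01288345,  0.01760776]), 'ee_rot': array([-1.58182545e+00,  8.30635735e-05, -1.67022486e+00]), 'wrist_force': array([-0.33095045, -0.68768178, -0.95194186]), 'wrist_torque': array([0.0231118 , 0.0276868 , 0.02445043]), 'width': 0.00018033423369225005}
```

View pics/s1c.png

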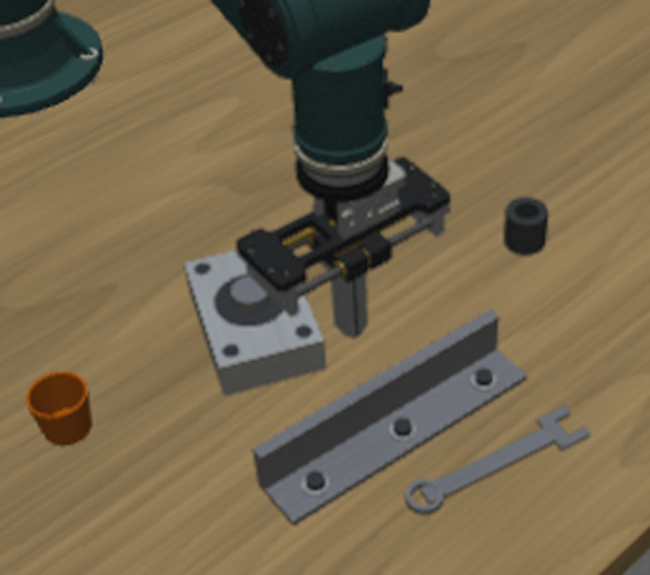

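Emit:
{"name": "step_arm", "arguments": {"commands": [{"xyz":[0.01,-0.006,0],"twist":[0,0,0]},{"xyz":[0.007,-0.015,0],"twist":[0,0,0]},{"xyz":[0.003,-0.023,0],"twist":[0,0,0]},{"xyz":[0.001,-0.028,0],"twist":[0,0,0]},{"xyz":[-0.002,-0.033,0],"twist":[0,0,0]},{"xyz":[-0.005,-0.038,0],"twist":[0,0,0]},{"xyz":[-0.008,-0.043,0],"twist":[0,0,0]},{"xyz":[-0.011,-0.047,0],"twist":[0,0,0]},{"xyz":[-0.014,-0.051,0],"twist":[0,0,0]},{"xyz":[-0.017,-0.055,0],"twist":[0,0,0]},{"xyz":[-0.02,-0.059,0],"twist":[0,0,0]},{"xyz":[-0.02,-0.059,0],"twist":[0,0,0]}]}}

```text
time: 3.15
tool_pos: [0.5951, -0.0734, 0.0254]
ee_rot: [-1.566, -0.0, -1.671]
wrist_force: [5.1, -0.3, 1.1]
width: 0.0002
```

Run:
```python
from h import *
print(robot.get_obs()['tool_pos'])
snap('scene','s2')
im=cv2.imread('pics/s2.png')
cv2.imwrite('pics/s2c.png',cv2.resize(im[60:290,90:350],None,fx=2.5,fy=2.5,interpolation=cv2.INTER_CUBIC))
```

```text
[ 0.59505204 -0.07339374  0.02537241]
```

View pics/s2c.png

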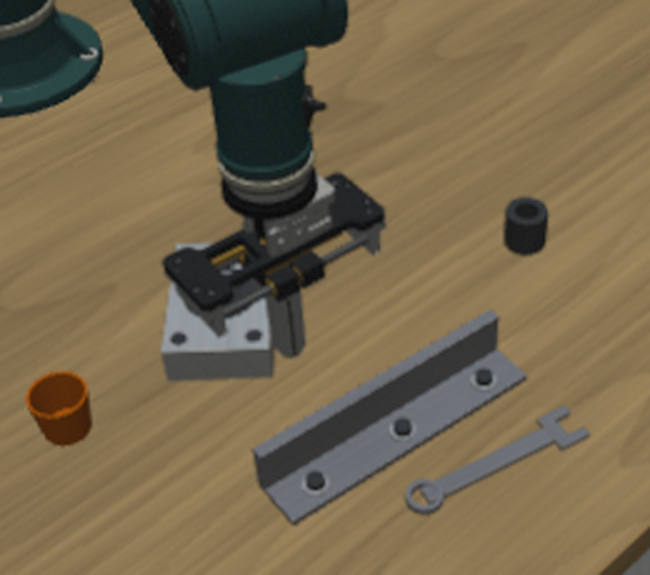

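Emit:
{"name": "step_arm", "arguments": {"commands": [{"xyz":[0.015,0.015,0],"twist":[0,0,0]},{"xyz":[0.015,0.015,0.04],"twist":[0,0,0]},{"xyz":[0.015,0.015,0.08],"twist":[0,0,0]},{"xyz":[0.015,0.015,0.115],"twist":[0,0,0]},{"xyz":[0,0,0.14],"twist":[0,0,0]},{"xyz":[-0.03,-0.02,0.14],"twist":[0,0,0]},{"xyz":[-0.06,-0.04,0.14],"twist":[0,0,0]},{"xyz":[-0.09,-0.06,0.14],"twist":[0,0,0]},{"xyz":[-0.12,-0.08,0.14],"twist":[0,0,0]},{"xyz":[-0.15,-0.105,0.14],"twist":[0,0,0]},{"xyz":[-0.18,-0.13,0.14],"twist":[0,0,0]},{"xyz":[-0.2,-0.14,0.14],"twist":[0,0,0]}]}}

```text
time: 4.2
tool_pos: [0.39, -0.2141, 0.1633]
ee_rot: [-1.574, -0.001, -1.673]
wrist_force: [0.6, -0.6, 0.5]
width: 0.0004
```

Run:
```python
from h import *
print(robot.get_obs()['tool_pos'])
snap('top','t3');snap('scene','s3')
im=cv2.imread('pics/t3.png')
a=cv2.resize(im[180:310,215:345],None,fx=3,fy=3,interpolation=cv2.INTER_CUBIC)
im=cv2.imread('pics/s3.png')
b=cv2.resize(im[140:270,120:250],None,fx=3,fy=3,interpolation=cv2.INTER_CUBIC)
cv2.imwrite('pics/c3.png',np.hstack([a,b]))
```

```text
[ 0.39004158 -0.21408958  0.16325384]
```

View pics/c3.png

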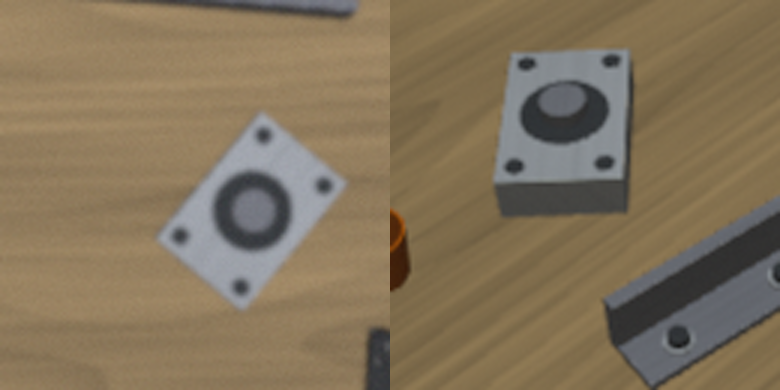

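```bash
cat >> h.py <<'E'
FM=np.array([.695,-.056]);FY=-0.099
fx=np.array([np.cos(FY),np.sin(FY)]);fy=np.array([-np.sin(FY),np.cos(FY)])
def pose(cor,x0,y0,s,cam='top'):
    # corners order: far-left, far-right, near-right, near-left of the long axis (short side first)
    P=np.array([onz(cam,x0+(x+.5)/s-.5,y0+(y+.5)/s-.5,.04) for x,y in cor])[:,:2]
    c=P.mean(0); u=(P[0]+P[1]-P[2]-P[3]); u/=np.linalg.norm(u)
    print('sides',[np.linalg.norm(P[i]-P[(i+1)%4]).round(4) for i in range(4)])
    n=np.array([-u[1],u[0]]); a=np.degrees(np.arctan2(u[1],u[0]))
    d=c-FM; print('c',c.round(4),'axis deg',a.round(1),'to turn',(a+95.67).round(1),'fence frame',(d@fx).round(4),(d@fy).round(4),'u',u.round(3),'n',n.round(3))
    return c,u,n
E
python3 - <<'E'
from h import *
c,u,n=pose([(262,112),(347,182),(242,311),(158,238)],215,180,3)
for l in(-50,-55): print('right near contact',c+l*1e-3*u-.0475*n, 'finger ctr start 30 clear',c+l*1e-3*u-.0775*n)
E
```

```text
sides [np.float64(0.0926), np.float64(0.1397), np.float64(0.0924), np.float64(0.1378)]
c [ 0.5144 -0.0845] axis deg -41.5 to turn 54.2 fence frame -0.1769 -0.0462 u [ 0.749 -0.663] n [0.663 0.749]
right near contact [ 0.44543481 -0.08695016] finger ctr start 30 clear [ 0.42555882 -0.10942114]
right near contact [ 0.44168965 -0.08363749] finger ctr start 30 clear [ 0.42181366 -0.10610847]
```

Emit:
{"name": "step_arm", "arguments": {"commands": [{"xyz":[0.01,0.035,0],"twist":[0,0,0]},{"xyz":[0.02,0.07,0],"twist":[0,0,0]},{"xyz":[0.0245,0.1,-0.01],"twist":[0,0,0]},{"xyz":[0.0245,0.106,-0.045],"twist":[0,0,0]},{"xyz":[0.0245,0.106,-0.08],"twist":[0,0,0]},{"xyz":[0.0245,0.106,-0.11],"twist":[0,0,0]},{"xyz":[0.0245,0.106,-0.13],"twist":[0,0,0]},{"xyz":[0.0245,0.106,-0.14],"twist":[0,0,0]},{"xyz":[0.0245,0.106,-0.14],"twist":[0,0,0]},{"xyz":[0.03,0.111,-0.14],"twist":[0,0,0]},{"xyz":[0.0345,0.117,-0.14],"twist":[0,0,0]}]}}

```text
time: 5.22
tool_pos: [0.4302, -0.0956, 0.0253]
ee_rot: [-1.567, -0.001, -1.671]
wrist_force: [0.1, -0.2, 0.5]
width: 0.0006
```

Emit:
{"name": "step_arm", "arguments": {"commands": [{"xyz":[0.005,0.0055,0],"twist":[0,0,0]},{"xyz":[0.0105,0.0107,0],"twist":[0,0,0]},{"xyz":[0.016,0.0156,0],"twist":[0,0,0]},{"xyz":[0.022,0.02,0],"twist":[0,0,0]},{"xyz":[0.028,0.0245,0],"twist":[0,0,0]},{"xyz":[0.0345,0.0285,0],"twist":[0,0,0]},{"xyz":[0.041,0.032,0],"twist":[0,0,0]},{"xyz":[0.048,0.0355,0],"twist":[0,0,0]},{"xyz":[0.055,0.038,0],"twist":[0,0,0]},{"xyz":[0.062,0.041,0],"twist":[0,0,0]},{"xyz":[0.062,0.041,0],"twist":[0,0,0]}]}}

```text
time: 6.13
tool_pos: [0.4904, -0.0529, 0.0246]
ee_rot: [-1.573, 0.001, -1.669]
wrist_force: [-3.6, 1.4, 0.9]
width: 0.0005
```

```bash
cat > v.py <<'E'
import sys
from h import *
k=sys.argv[1]
print(robot.get_obs()['tool_pos'].round(4),robot.get_obs()['wrist_force'].round(1))
snap('top','t'+k);snap('scene','s'+k)
im=cv2.imread(f'pics/t{k}.png')
a=cv2.resize(im[160:290,215:345],None,fx=3,fy=3,interpolation=cv2.INTER_CUBIC)
im=cv2.imread(f'pics/s{k}.png')
b=cv2.resize(im[140:270,120:250],None,fx=3,fy=3,interpolation=cv2.INTER_CUBIC)
cv2.imwrite(f'pics/c{k}.png',np.hstack([a,b]))
E
python3 v.py 4
```

```text
[ 0.4904 -0.0529  0.0246] [-3.6  1.4  0.9]
```

View pics/c4.png

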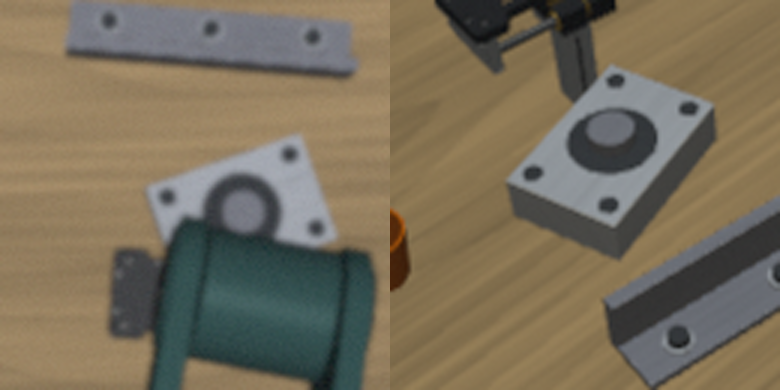

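Run:
```python
from h import *
c,u,n=pose([(229,228),(119,182),(221,66),(326,104)],120,140,3,'scene')
p=robot.get_obs()['tool_pos'][:2]-c; print('finger in u,n',p@u,p@n)
```

```text
sides [np.float64(0.0945), np.float64(0.1376), np.float64(0.0941), np.float64(0.1388)]
c [ 0.565  -0.0756] axis deg -71.4 to turn 24.3 fence frame -0.1274 -0.0324 u [ 0.319 -0.948] n [0.948 0.319]
finger in u,n -0.04473492224127158 -0.06351853303769112
```

Emit:
{"name": "step_arm", "arguments": {"commands": [{"xyz":[-0.0095,-0.003,0],"twist":[0,0,0]},{"xyz":[-0.015,0.013,0],"twist":[0,0,0]},{"xyz":[-0.0055,0.016,0],"twist":[0,0,0]},{"xyz":[0,0.018,0],"twist":[0,0,0]},{"xyz":[0.0055,0.0205,0],"twist":[0,0,0]},{"xyz":[0.011,0.0225,0],"twist":[0,0,0]},{"xyz":[0.017,0.024,0],"twist":[0,0,0]},{"xyz":[0.023,0.0255,0],"twist":[0,0,0]},{"xyz":[0.029,0.027,0],"twist":[0,0,0]},{"xyz":[0.035,0.028,0],"twist":[0,0,0]},{"xyz":[0.041,0.0285,0],"twist":[0,0,0]},{"xyz":[0.041,0.0285,0],"twist":[0,0,0]}]}}

```text
time: 7.23
tool_pos: [0.5319, -0.0252, 0.0236]
ee_rot: [-1.572, 0.002, -1.67]
wrist_force: [-2.5, 1.5, 1.5]
width: 0.0004
```

```bash
python3 v.py 5
```

```text
[ 0.5319 -0.0252  0.0236] [-2.5  1.5  1.5]
```

View pics/c5.png

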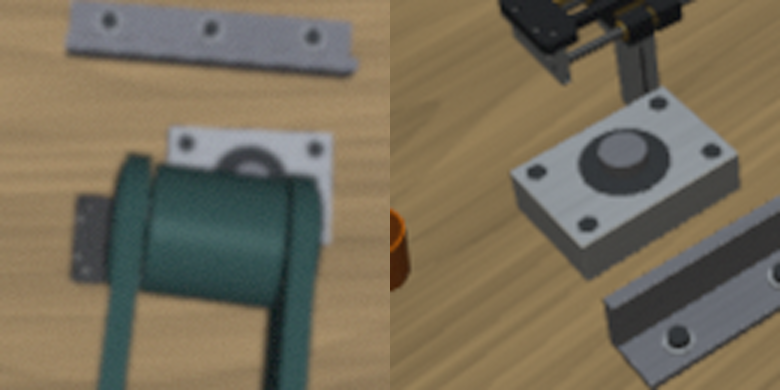

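Run:
```python
from h import *
c,u,n=pose([(193,249),(121,174),(274,88),(350,156)],120,140,3,'scene')
p=robot.get_obs()['tool_pos'][:2]-c; print('finger in u,n',p@u,p@n)
print('two-finger start', c-n*(.0475+.008+.03))
```

```text
sides [np.float64(0.0928), np.float64(0.1384), np.float64(0.0942), np.float64(0.138)]
c [ 0.5882 -0.0843] axis deg -94.3 to turn 1.4 fence frame -0.1034 -0.0387 u [-0.075 -0.997] n [ 0.997 -0.075]
finger in u,n -0.05412268061918469 -0.06063248355068554
two-finger start [ 0.50297969 -0.07789695]
```

Emit:
{"name": "step_arm", "arguments": {"commands": [{"xyz":[-0.015,0,0],"twist":[0,0,0]},{"xyz":[-0.03,0,0],"twist":[0,0,0]},{"xyz":[-0.03,-0.02,0],"twist":[0,0,0]},{"xyz":[-0.03,-0.04,0],"twist":[0,0,0]},{"xyz":[-0.03,-0.055,0],"twist":[0,0,0]},{"xyz":[-0.03,-0.055,0],"twist":[0,0,0]},{"xyz":[-0.03,-0.055,0],"twist":[0,0,0]},{"xyz":[-0.03,-0.055,0],"twist":[0,0,0]},{"xyz":[-0.03,-0.055,0],"twist":[0,0,0]},{"xyz":[-0.03,-0.055,0],"twist":[0,0,0]},{"xyz":[-0.03,-0.055,0],"twist":[0,0,0]},{"xyz":[-0.03,-0.055,0],"twist":[0,0,0]}], "fingers": 0}}

```text
time: 8.33
tool_pos: [0.5014, -0.0804, 0.0235]
ee_rot: [-1.571, -0.0, -1.669]
wrist_force: [0.2, 0.3, -0.2]
width: 0.0773
```

```bash
python3 v.py 6
```

```text
[ 0.5014 -0.0804  0.0235] [ 0.2  0.3 -0.2]
```

View pics/c6.png

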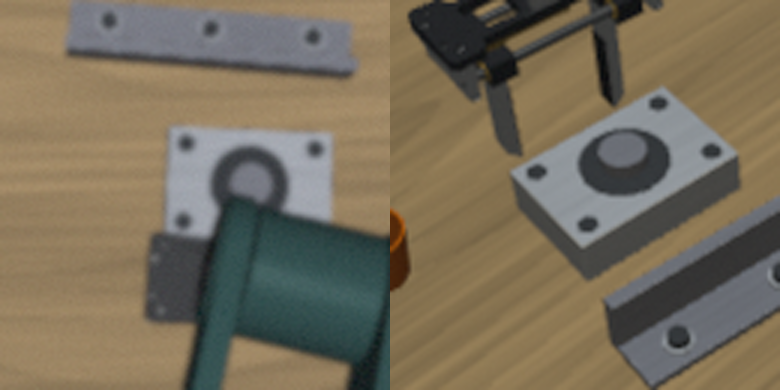

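Emit:
{"name": "step_arm", "arguments": {"commands": [{"xyz":[0.012,0,0],"twist":[0,0,0]},{"xyz":[0.022,0,0],"twist":[0,0,0]},{"xyz":[0.028,0,0],"twist":[0,0,0]},{"xyz":[0.034,0,0],"twist":[0,0,0]},{"xyz":[0.04,0,0],"twist":[0,0,0]},{"xyz":[0.046,0,0],"twist":[0,0,0]},{"xyz":[0.052,0,0],"twist":[0,0,0]},{"xyz":[0.058,0,0],"twist":[0,0,0]},{"xyz":[0.064,0,0],"twist":[0,0,0]},{"xyz":[0.069,0,0],"twist":[0,0,0]},{"xyz":[0.074,0,0],"twist":[0,0,0]},{"xyz":[0.074,0,0],"twist":[0,0,0]}]}}

```text
time: 9.43
tool_pos: [0.573, -0.0809, 0.0234]
ee_rot: [-1.578, -0.001, -1.67]
wrist_force: [-7.5, -0.7, 5.8]
width: 0.0939
```

```bash
python3 v.py 7; python3 -c "
from h import *
print(robot.get_obs()['width'],robot.get_obs()['ee_rot'])
im=cv2.imread('pics/s7.png');cv2.imwrite('pics/d7.png',cv2.resize(im[120:270,130:320],None,fx=4,fy=4,interpolation=cv2.INTER_CUBIC))"
```

```text
[ 0.573  -0.0809  0.0234] [-7.5 -0.7  5.8]
0.0939980906047597 [-1.57732041e+00 -6.67877067e-04 -1.67030071e+00]
```

View pics/d7.png

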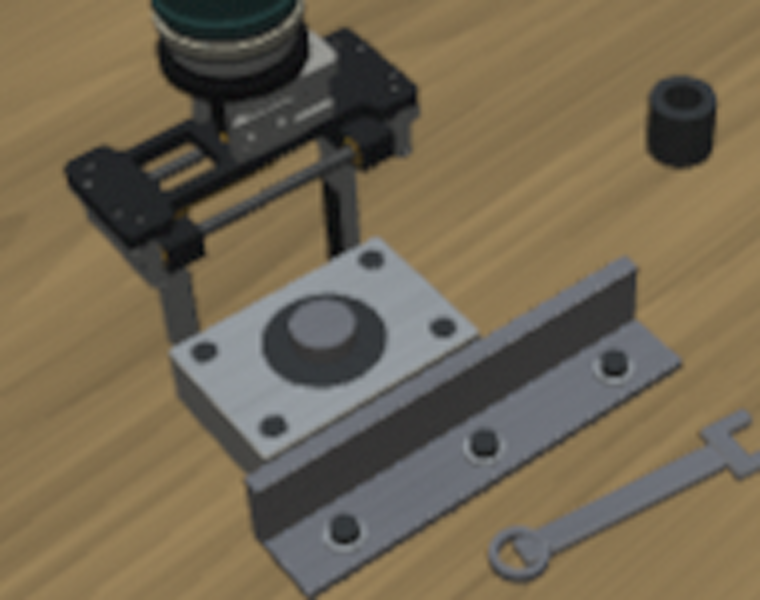

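View pics/c7.png

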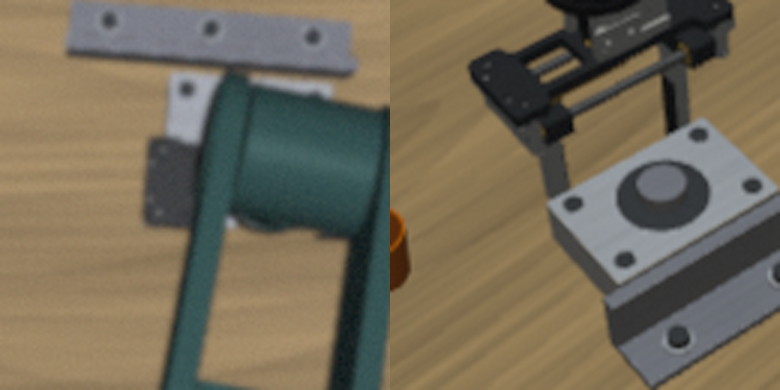

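Emit:
{"name": "step_arm", "arguments": {"commands": [{"xyz":[0.003,0,0],"twist":[0,0,0]},{"xyz":[0.006,0,0],"twist":[0,0,0]},{"xyz":[0.008,0,0],"twist":[0,0,0]},{"xyz":[0.01,0,0],"twist":[0,0,0]},{"xyz":[0.011,0,0],"twist":[0,0,0]},{"xyz":[0.012,0,0],"twist":[0,0,0]}]}}

```text
time: 10.03
tool_pos: [0.5834, -0.081, 0.0234]
ee_rot: [-1.581, -0.001, -1.67]
wrist_force: [-12.1, 0.2, 8.7]
width: 0.0939
```

Emit:
{"name": "step_arm", "arguments": {"commands": [{"xyz":[0.001,0,0],"twist":[0,0,0]},{"xyz":[0.002,0,0],"twist":[0,0,0]},{"xyz":[0.003,0,0],"twist":[0,0,0]}]}}

```text
time: 10.28
tool_pos: [0.5836, -0.0809, 0.0234]
ee_rot: [-1.588, -0.001, -1.67]
wrist_force: [-20.6, -0.6, 14.8]
width: 0.0943
```

```bash
python3 v.py 8; python3 -c "
from h import *
im=cv2.imread('pics/s8.png');im2=cv2.imread('pics/t8.png')
a=cv2.resize(im[165:270,160:310],None,fx=5,fy=5,interpolation=cv2.INTER_CUBIC)
cv2.imwrite('pics/d8.png',a)
cv2.imwrite('pics/e8.png',cv2.resize(im2[150:240,220:350],None,fx=6,fy=6,interpolation=cv2.INTER_CUBIC))"
```

```text
[ 0.5836 -0.0809  0.0234] [-20.6  -0.6  14.8]
```

View pics/d8.png

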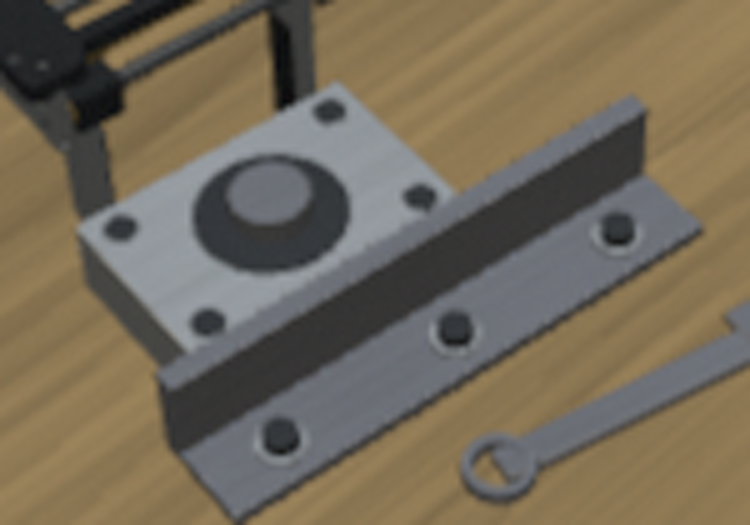

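View pics/e8.png

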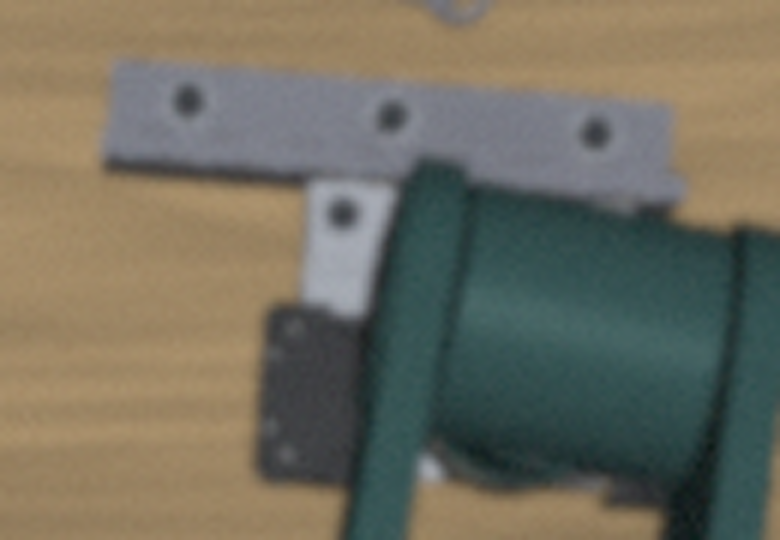

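Emit:
{"name": "step_arm", "arguments": {"commands": [{"xyz":[0.001,0,0.001],"twist":[0,0,0]},{"xyz":[0.002,0,0.001],"twist":[0,0,0]},{"xyz":[0.003,0,0.001],"twist":[0,0,0]},{"xyz":[0.003,0,0.001],"twist":[0,0,0]}]}}

```text
time: 10.72
tool_pos: [0.5837, -0.0807, 0.0235]
ee_rot: [-1.594, -0.001, -1.671]
wrist_force: [-24.7, -0.1, 15.1]
width: 0.0941
```

Emit:
{"name": "step_arm", "arguments": {"commands": [{"xyz":[-0.003,0,0],"twist":[0,0,0]},{"xyz":[-0.006,0,0],"twist":[0,0,0]},{"xyz":[-0.01,0,0],"twist":[0,0,0]},{"xyz":[-0.02,0,0],"twist":[0,0,0]},{"xyz":[-0.04,0,0],"twist":[0,0,0]},{"xyz":[-0.065,0,0.02],"twist":[0,0,0]},{"xyz":[-0.09,0,0.05],"twist":[0,0,0]},{"xyz":[-0.12,0,0.08],"twist":[0,0,0]},{"xyz":[-0.15,0,0.11],"twist":[0,0,0]},{"xyz":[-0.18,0,0.13],"twist":[0,0,0]},{"xyz":[-0.2,0,0.14],"twist":[0,0,0]},{"xyz":[-0.2,0,0.14],"twist":[0,0,0]}]}}

```text
time: 11.72
tool_pos: [0.3931, -0.0814, 0.1684]
ee_rot: [-1.563, -0.002, -1.671]
wrist_force: [0.2, 0.1, -0.5]
width: 0.094
```

```bash
python3 v.py 9; python3 -c "
from h import *
im=cv2.imread('pics/s9.png');im2=cv2.imread('pics/t9.png')
a=cv2.resize(im[165:270,160:310],None,fx=5,fy=5,interpolation=cv2.INTER_CUBIC)
cv2.imwrite('pics/d9.png',a)
cv2.imwrite('pics/e9.png',cv2.resize(im2[150:240,220:350],None,fx=6,fy=6,interpolation=cv2.INTER_CUBIC))"
```

```text
[ 0.3931 -0.0814  0.1684] [ 0.2  0.1 -0.5]
```

View pics/d9.png

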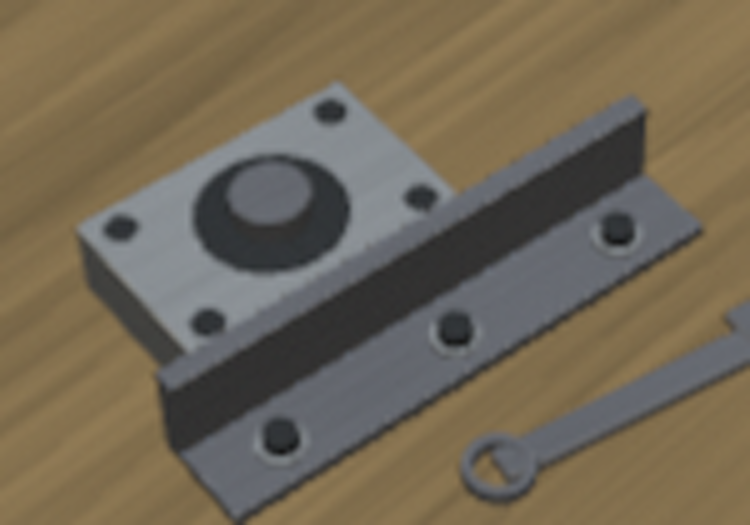

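View pics/e9.png

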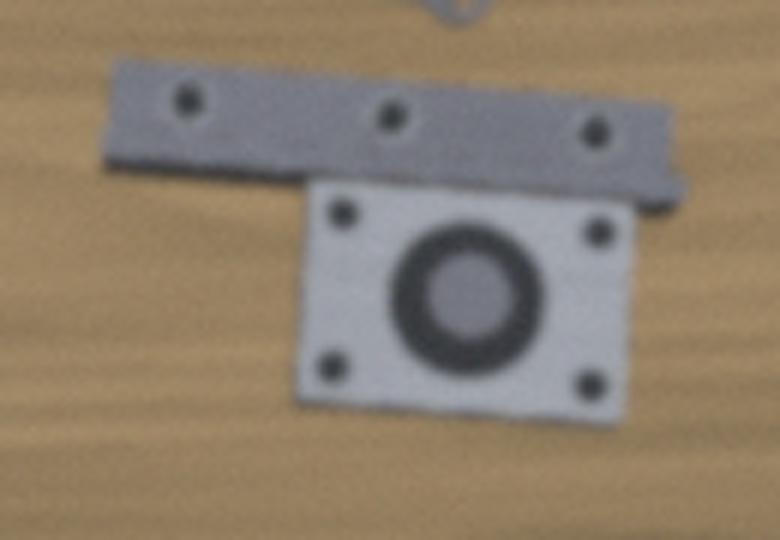

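Run:
```python
from h import *
c,u,n=pose([(636,203),(622,424),(297,404),(312,180)],220,150,6)
f=lambda x,y,z:onz('top',220+(x+.5)/6-.5,150+(y+.5)/6-.5,z)[:2]
A=f(105,158,.05);B=f(686,200,.05);m=(A+B)/2;e=A-B;print('len',np.linalg.norm(e));e/=np.linalg.norm(e)
print(m,np.degrees(np.arctan2(e[1],e[0])), 'block u vs', np.degrees(np.arctan2(-u[1],-u[0])),'y',(c-m)@e,'x',(c-m)@np.array([e[1],-e[0]]))
```

```text
sides [np.float64(0.0951), np.float64(0.138), np.float64(0.0962), np.float64(0.1392)]
c [ 0.6408 -0.0857] axis deg -95.3 to turn 0.4 fence frame -0.051 -0.0349 u [-0.092 -0.996] n [ 0.996 -0.092]
len 0.2472420922145973
[ 0.69289551 -0.05654992] 84.42593449907055 block u vs 84.73101520325322 y -0.034093068351050776 x -0.04903052213028043
```

```bash
python3 -c "
from h import *
print(robot.close_job())"
```

```text
the job is handed in; nothing more can be done
None
```

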